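# Slide the bottle crate into its docking frame

### The job

Push the heavy wooden bottle crate across the counter into the U-shaped aluminium docking frame until it stands square and fully home against the frame's back bar. Push it low, near its base, with the fingertips or the outside of the fingers, so that it slides upright and never tips or is lifted. Do not touch the bottles standing in the crate, and leave the other things on the counter where they stand.

Things in the scene. Friction and masses are not known exactly. Their poses are not given: they have to be found in the camera images.
- crate: Loose slatted wooden crate, 95 x 150 mm (own x, y), top 85 mm up, 0.7-1 kg, on an 8 mm high grippy rubber base only 66 x 130 mm. Origin: centre of its underside. 5-15 N slides it; pushed on a long face above about 50 mm it tips, below 40 it slides. Starts nearer the robot than the frame, left or right of its mouth, turned up to 0.25 rad. A two-finger push squares a face to the push.
- crate_bottles: Three amber bottles with black caps fixed in the crate's top, in a row along its y, 45 mm apart, 34 mm in diameter: 30 mm in from the long faces, 13 mm in from the short ones, reaching from 85 to 190 mm above the counter. Not to be touched. Origin: centre of the crate's top.
- bay: Fixed U of aluminium bars, 30 mm high, on a green marking. x runs from its open mouth (robot's side) to the back bar, turned up to 0.12 rad. Origin: where the crate's underside centre lies when home, x axes parallel. Back bar's inner face at x +47.5 mm; side bars 174 mm apart inside, from there to x -27 mm; flared ends to x -50 mm, 200 mm apart inside, 230 mm outside.
- flask: Bystander, not to be disturbed: a bare aluminium flask with black cap, 42 mm in diameter and 130 mm tall, standing on the counter on the other side of the frame's lane from the crate (left or right is drawn at random). Origin: centre of its underside.
- green_bottle: Bystander, not to be disturbed: a green glass bottle with brass cap, 44 mm in diameter and 110 mm tall, beside the frame on the left. Origin: centre of its underside.
- carton: Bystander, not to be disturbed: a closed cardboard carton, 70 x 100 x 55 mm (x, y, z), beside the frame on the right. Origin: centre of its underside.
- jar: Bystander, not to be disturbed: an amber jar with black lid, 60 mm in diameter and 70 mm tall, farther to the right. Origin: centre of its underside.
- white_bottle: Bystander, not to be disturbed: a white plastic bottle with grey cap, 40 mm in diameter and 120 mm tall, farther to the left. Origin: centre of its underside.
- beaker: Bystander, not to be disturbed: a white open cup, 64 mm in diameter and 80 mm tall, at the far left. Origin: centre of its underside.
There are look-alikes about, which are no part of the job. There is more than one size of the crate; the one meant has the size given above.

How it is judged:
At the end, for the whole second after the job is handed in: The crate stands upright and at rest on the counter inside the frame: within 8 mm of fully home against the back bar, between the side bars (within 18 mm of the middle), square to the frame within 0.08 rad; the bystanders are within 20 mm of where they stood (x of crate in the frame of bay between -0.008 and 0.006 m and y of crate in the frame of bay between -0.018 and 0.018 m and angle between the x axis of crate and the x axis of bay, either way round below 0.08 rad and angle between crate's own z axis and vertical below 0.03 rad and height (world z) of crate below 0.006 m and linear speed of crate below 0.01 m/s and distance of each of flask, green_bottle, carton, jar, white_bottle, beaker from where it was at the start of the episode below 0.02 m); the robot touches nothing.
It fails at once if the crate tips by more than 0.1 rad (angle between crate's own z axis and vertical above 0.1 rad).
It fails at once if the crate is lifted more than 12 mm off the counter (height (world z) of crate above 0.012 m).
It fails at once if the robot touches the bottles in the crate (contact force between any of the fingers, the arm and crate_bottles above 0.5 N).
It fails at once if a bystander is moved by more than 20 mm (distance of any of flask, green_bottle, carton, jar, white_bottle, beaker from where it was at the start of the episode above 0.02 m).
It fails at once if a bystander is tipped (angle between any of flask, green_bottle, carton, jar, white_bottle, beaker's own z axis and vertical above 0.3 rad).
It also fails if it takes over 61 s, if anything falls off the work surface, if the arm or the gripper's body presses on something with over 40 N, if the wrist force passes 120 N, or if a joint passes its speed limit or range.

### The arm

A 7-joint arm with a two-finger parallel gripper is mounted at the origin on the work surface. World frame = base frame: x ahead of the robot, y to its left, z up, the work surface at z = 0. Lengths are in m, angles in rad, forces in N, time in s.
With the tool pointing down it reaches from about 0.425 to 0.825 m from the base axis. Payload 3.6 kg.
Tool frame: the origin (TCP) lies midway between the tips of the shut fingers; the grasp point (between the pads) lies 19 mm behind it; z points along the fingers, y is the line along which they close (so a half turn about z gives the same grasp; the last joint's range is limited). The gripper opens to 93 mm and grips with 3 to 60 N. Pads are 15 mm wide; open, the fingers measure 128 mm over their backs; the gripper's body (75 mm by 188 mm) begins 65 mm behind the grasp point.
Start: joints at [-1.282, 0.615, -0.013, 1.423, 0.008, 1.103, -0.04], TCP at [0.201, 0.618, 0.219] pointing down, gripper open.
Joint ranges: [-3.12, 3.12], [-0.3, 2.06], [-1.34, 1.32], [0.26, 2.42], [-1.36, 4.5], [0.01, 1.98], [-2.84, 2.84]. Speed limits (rad/s): [2.79, 2.79, 3.14, 3.14, 3.14, 3.14, 3.14].

### API

Orientations are given as a unit quaternion [x, y, z, w].
In Python, from plant import state, eyes, ticket gives the robot as it stands.
- The arm moves only by the shell command python3 -m jog 'ROWS'. ROWS is JSON, a list that holds one entry, the list of rows, each a list of 7 numbers: the turn, a rotation vector about the tool's x, y, z in rad, then the shift along the tool's x, y, z in mm, then the closure, from -1 (fully open) to 1 (shut). A call has 1 to 5 rows; each row is the pose to reach, as a shift and turn from the pose commanded when the call began, along the tool's axes at that moment; what a row does not reach only later rows make up. A row lasts 1/10 s, in which the tool goes at most 50 mm and 8.59 degrees, less where a joint would pass 70% of its speed; a pose out of reach is approached as far as the arm can. A call with a gripper value outside its range is refused whole. The fingers move at their own pace and stop on an object; the grip force is fixed at half the most. Time passes only in rows, so rows that repeat a pose let the fingers close. It gives the time, the measured TCP pose, the force, the opening and the grip force at its end, in the units of the state.
- state(): the state, without advancing time (a new reading comes with each control period).
- eyes.read_camera(name): name is "scene" or "top"; returns a dict with "image" (400x640x3 uint8, red, green, blue), "vfov" (degrees; the focal length in pixels is half the picture's height over the tangent of half this angle, whatever the lens; pixels are square), "cx", "cy" (the principal point, pixels), "distortion" ([k1, k2, p1, p2, k3] as OpenCV has them; the pictures are not rectified), "eye" and "orientation" of the camera in the world. Camera axes: x right, y down, z forward; pixel columns grow to the right and rows downward; lengths in m; the calibration is good to about 2 mm. A picture is of the moment at which its call begins. There is no depth.
- ticket.sign_off(): hands the job in; it is judged then, once.
The state is a dict: "t": time; "q": joint angles; "joint_velocities": joint speeds; "joint_torque": joint torques, N m; "position": TCP position; "tcp_rot": TCP orientation; "force": force on the tool from outside, world axes, zero at the start; "moment": the same for the moment, N m; "opening": opening from 0.0 (shut) to 1.0 (fully open); "finger_force": force on a finger pad.
Only numpy, scipy, OpenCV 4.12 (cv2) and the standard library are available. Lean on these libraries where they do the work, as an engineer would, in place of code of your own. Each camera call takes 0.05 s, during which the arm holds its last target. There are 200 camera calls.

## Working session

There is one attempt and no reset: what is moved stays moved. The work goes in short steps, Python scripts to look and compute and a shell command to move; the robot and the scene stay as the last step left them, time stands still between calls to the robot, and variables do not carry over. Pictures are saved under pics/ and viewed, at most 10 in all, crops included, and the job is handed in when it is done.

```bash
mkdir -p pics; ls
python3 - <<'E'
from plant import state, eyes
import cv2,json
for n in("top","scene"):
    d=eyes.read_camera(n); cv2.imwrite(f"pics/{n}0.png",d["image"][:,:,::-1]); print({k:v for k,v in d.items() if k!="image"})
print(state())
E
```

```text
pics
{'vfov': 49.63962582002808, 'cx': 318.51603488606133, 'cy': 202.7247550274837, 'distortion': array([0.00161194, 0.        , 0.        , 0.        , 0.        ]), 'eye': array([0.28265359, 0.01790389, 1.15328041]), 'orientation': array([-0.68935586,  0.71598883, -0.07896339,  0.07689784])}
{'vfov': 51.91404402799317, 'cx': 314.3344296409178, 'cy': 201.35648528126887, 'distortion': array([-0.05998973,  0.        ,  0.        ,  0.        ,  0.        ]), 'eye': array([ 1.24088055, -0.16448826,  0.89973402]), 'orientation': array([ 0.73646011,  0.56464174, -0.23438892, -0.28959981])}
{'t': 0.1, 'q': array([-1.28249512,  0.61584607, -0.01265693,  1.42466005,  0.00810859,
        1.10338841, -0.04040689]), 'joint_velocities': array([ 0.00028684, -0.00259925, -0.00166309, -0.00567455,  0.00048947,
        0.00117489,  0.00018637]), 'joint_torque': array([ 1.17667307e-03, -4.60045123e+01,  2.10101623e-01, -1.66247553e+01,
       -6.11865101e-02,  1.68681104e-02,  9.08056563e-05]), 'position': array([0.20101799, 0.61742636, 0.21760763]), 'tcp_rot': array([ 1.56704504e-01,  9.87644891e-01, -1.11288652e-03, -1.71289879e-04]), 'force': array([-0.59684068,  0.08409991,  0.10035157]), 'moment': array([-0.0551288 ,  0.01328054,  0.01960493]), 'finger_force': 0.0, 'opening': 1.0042197793636747}
```

View pics/top0.png

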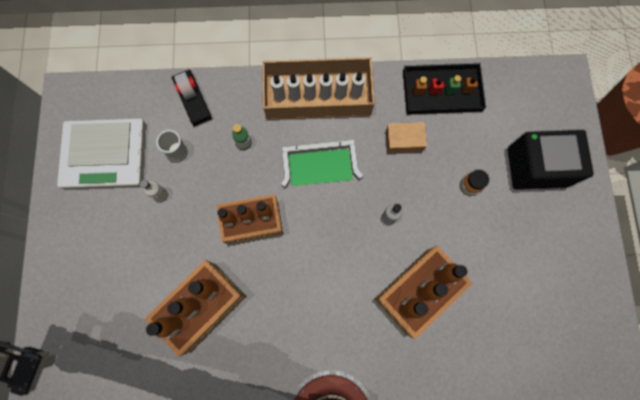

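View pics/scene0.png

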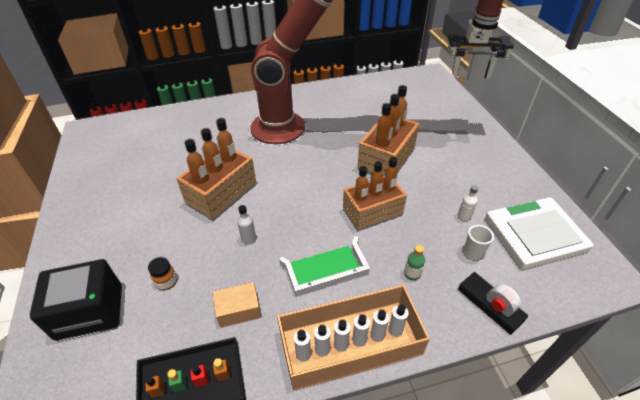

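The top picture shows the small crate at about (250,218), the bay at (320,163), the flask at (393,213) and the green bottle at (241,138). The two larger crates near the base are look-alikes. I'll zoom in for exact corners.

```bash
cat > h.py <<'E'
import numpy as np, cv2
from scipy.spatial.transform import Rotation as R
from plant import state, eyes
def cam(n):
    d=eyes.read_camera(n); h=d["image"].shape[0]; f=h/2/np.tan(np.radians(d["vfov"])/2)
    d["K"]=np.array([[f,0,d["cx"]],[0,f,d["cy"]],[0,0,1]]); d["R"]=R.from_quat(d["orientation"]).as_matrix(); return d
def w(d,px,z):
    u=cv2.undistortPoints(np.array(px,float).reshape(-1,1,2),d["K"],d["distortion"])[:,0]
    r=np.c_[u,np.ones(len(u))]@d["R"].T
    return (d["eye"]+r*((z-d["eye"][2])/r[:,2])[:,None])[:,:2]
def p(d,X):
    X=np.array(X,float).reshape(-1,3); rv=cv2.Rodrigues(d["R"].T)[0]
    return cv2.projectPoints(X,rv,-d["R"].T@d["eye"],d["K"],d["distortion"])[0][:,0]
def rect(x,y,a,x0,x1,y0,y1,z):
    c,s=np.cos(a),np.sin(a)
    return np.array([[x+c*u-s*v,y+s*u+c*v,z] for u,v in((x0,y0),(x1,y0),(x1,y1),(x0,y1))])
def draw(d,polys,name,box,k):
    x0,y0,x1,y1=box
    im=cv2.resize(d["image"][y0:y1,x0:x1,::-1],None,fx=k,fy=k,interpolation=cv2.INTER_CUBIC)
    for q in polys: cv2.polylines(im,[np.int32((p(d,q)+.5-[x0,y0])*k)],True,(255,0,255),1)
    cv2.imwrite(name,im)
E
python3 - <<'E'
from h import *
d=cam("top"); draw(d,[],"pics/z.png",(205,125,405,255),4)
E
```

```text
(no output)
```

View pics/z.png

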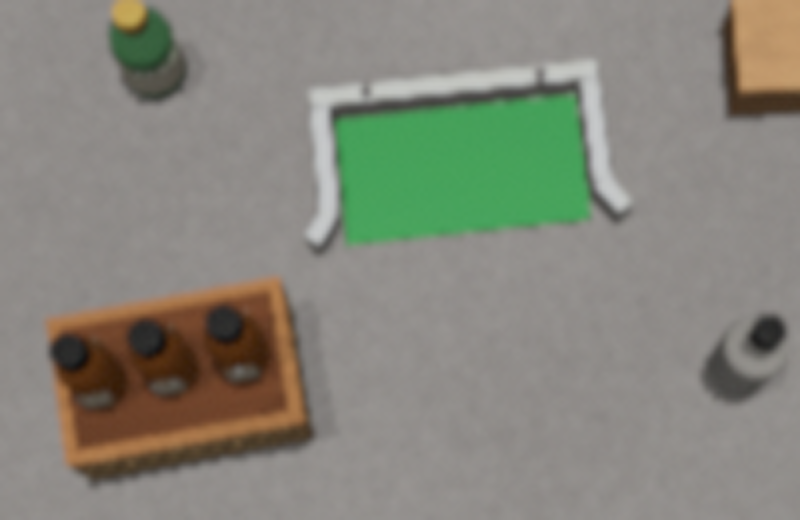

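Crate top corners (crop px) are at about (48,322), (281,281), (308,428) and (73,465). The bay's inner top back corners are at about (333,103) and (583,83). Next I'll compute poses and overlay them to check.

Run:
```python
from h import *
from scipy.optimize import least_squares
d=cam("top")
im=lambda q:np.array(q,float)/4+[205,125]-.5
c=w(d,im([(48,322),(281,281),(308,428),(73,465)]),.085)
print("crate",c.mean(0), c, [np.linalg.norm(c[i]-c[i-1]) for i in range(4)])
# bay: outer back corners (bar top), mouth tips & green
b=w(d,im([(333,103),(583,83)]),.03); g=w(d,im([(345,243),(590,219),(575,95),(335,118)]),0.)
print("bay",b,"\ng",g)
def fit(obs,z,model,x0):
    f=lambda v:(rect(*v,*model,z)[:,:2]-obs).ravel()
    return least_squares(f,x0,loss="soft_l1",f_scale=.003)
v=fit(c[[3,2,1,0]],.085,(-.0475,.0475,-.075,.075),[*c.mean(0),0])
# order: near-left is y+, so corners (x-,y-)=near-right
v=fit(c[[2,1,0,3]],.085,(-.0475,.0475,-.075,.075),[*c.mean(0),0]); print("cratefit",v.x,v.cost)
dv=b[0]-b[1]; a=np.arctan2(-dv[0],dv[1]); m=b.mean(0)-.0475*np.array([np.cos(a),np.sin(a)]); bay=[*m,a]; print("bay",bay,np.linalg.norm(dv))
fl=w(d,im([(730,375)]),0.02); print("flask~",fl, "green", w(d,im([(155,80)]),0.))
draw(d,[rect(*v.x,-.0475,.0475,-.075,.075,.085),rect(*bay,-.027,.0475,-.087,.087,.03),rect(*bay,-.05,.0475,-.1,.1,.03)],"pics/z2.png",(205,125,405,255),4)
s=state();M=R.from_quat(s["tcp_rot"]).as_matrix();print(M.round(3))
```

```text
crate [0.4902256  0.18639148] [[0.52633436 0.26825426]
 [0.5474143  0.12059736]
 [0.452404   0.10523844]
 [0.43474973 0.25147588]] [np.float64(0.09310885364199377), np.float64(0.14915402803265465), np.float64(0.09624372395585733), np.float64(0.14729921813812932)]
bay [[ 0.68505199  0.08836971]
 [ 0.69295325 -0.08332389]] 
g [[ 0.5937746   0.08423882]
 [ 0.60448635 -0.08551952]
 [ 0.69522513 -0.07992779]
 [ 0.68466704  0.08909635]]
cratefit [0.49014254 0.18648338 0.14223874] 7.554216351168774e-06
bay [np.float64(0.6415528396764794), np.float64(0.0003392921237739474), np.float64(0.04598711796777248)] 0.17187531213141427
flask~ [[ 0.48771075 -0.17098184]] green [[0.71765896 0.21523122]]
[[-0.951  0.31  -0.   ]
 [ 0.31   0.951 -0.001]
 [ 0.    -0.002 -1.   ]]
```

View pics/z2.png

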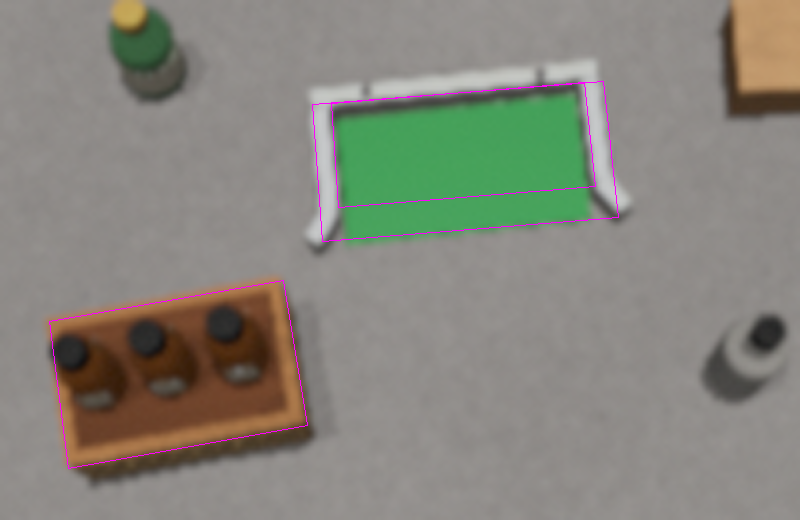

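Both fits overlay well: crate (0.490, 0.186, yaw 0.142), bay about (0.642, 0, yaw about 0.05). I need to know how much room the look-alike crates leave for the gripper.

```bash
cat >> h.py <<'E'
def pose(psi,t):
    c,s=np.cos(psi),np.sin(psi); z=np.array([np.sin(t)*c,np.sin(t)*s,-np.cos(t)]); y=np.array([-s,c,0])
    return np.c_[np.cross(y,z),y,z]
def rel(P,psi,t,flip=False,start=None):
    s=state(); M0,P0=(R.from_quat(s["tcp_rot"]).as_matrix(),s["position"]) if start is None else start
    T=pose(psi,t)
    if flip: T=T@np.diag([-1,-1,1])
    rv=R.from_matrix(M0.T@T).as_rotvec(); sh=M0.T@(np.array(P)-P0)*1000
    print("rot",rv.round(3),"deg",np.degrees(np.linalg.norm(rv)).round(1),"shift",sh.round(1)); return T,np.array(P)
E
python3 - <<'E'
from h import *
d=cam("top")
print("bigL top@.11",w(d,[(147,310),(208,263),(242,295),(183,352)],.11).round(3).tolist())
print("bigL caps@.22",w(d,[(154,329),(178,308),(196,287)],.22).round(3).tolist())
print("bigR top@.11",w(d,[(380,298),(438,248),(470,285),(414,336)],.11).round(3).tolist())
print("bigR caps@.22",w(d,[(420,310),(440,291),(460,271)],.22).round(3).tolist())
print("white base",w(d,[(155,193)],0.02), "beaker",w(d,[(172,150)],0))
print("flask",w(d,[(387,218)],0),"flask cap",w(d,[(396,208)],.13))
a=R.from_quat(state()["tcp_rot"]).as_matrix()
E
```

```text
bigL top@.11 [[0.275, 0.422], [0.379, 0.281], [0.301, 0.199], [0.178, 0.334]]
bigL caps@.22 [[0.237, 0.363], [0.277, 0.314], [0.319, 0.278]]
bigR top@.11 [[0.281, -0.126], [0.394, -0.274], [0.303, -0.341], [0.193, -0.198]]
bigR caps@.22 [[0.254, -0.193], [0.291, -0.238], [0.331, -0.285]]
white base [[0.58068846 0.44990168]] beaker [[0.70893915 0.41537188]]
flask [[ 0.49201727 -0.17436518]] flask cap [[ 0.49212734 -0.17621189]]
```

The large left crate's corner is near (0.379, 0.281). I'll push the short left face with narrowed fingers, offset about 15 mm forward, with the tool leaning back and a slightly forward heading. After that I'll do the long-face push into the bay.

Run:
```python
from h import *
a=.142;c,s=np.cos(a),np.sin(a)
A=np.array([.490,.1865])+.015*np.array([c,s])+.110*np.array([-s,c])
print(A); rel([*A,.22],a-np.pi/2,.3)
```

```text
[0.48928146 0.29751569]
rot [ 0.166 -0.268  1.105] deg 65.9 shift [-373.1 -215.3   -1.6]
```

```bash
python3 -m jog '[[[0.166,-0.268,1.105,-373,-215,-2,0.14],[0.166,-0.268,1.105,-373,-215,-2,0.14],[0.166,-0.268,1.105,-373,-215,-2,0.14],[0.166,-0.268,1.105,-373,-215,-2,0.14],[0.166,-0.268,1.105,-373,-215,-2,0.14]]]'
python3 - <<'E'
from h import *
rel([.489,.2975,.22],.142-np.pi/2,.3)
E
```

```text
t: 0.75
position: [0.3693, 0.4309, 0.22]
tcp_rot: [0.496, 0.862, -0.066, 0.076]
force: [1.4, 0.7, -0.7]
opening: 0.617
finger_force: 0.0
rot [ 0.058 -0.093  0.379] deg 22.6 shift [-172.2   37.    33.3]
```

```bash
python3 -m jog '[[[0.058,-0.093,0.379,-172,37,33,0.14],[0.058,-0.093,0.379,-172,37,33,0.14],[0.058,-0.093,0.379,-172,37,33,0.14],[0.058,-0.093,0.379,-172,37,33,0.14],[0.058,-0.093,0.379,-172,37,33,0.14]]]'
python3 - <<'E'
from h import *
rel([.489,.2975,.03],.142-np.pi/2,.3); print(state()["q"])
E
```

```text
t: 1.25
position: [0.4923, 0.2937, 0.2204]
tcp_rot: [0.649, 0.745, -0.099, 0.115]
force: [-0.1, -1.1, -0.6]
opening: 0.43
finger_force: 0.0
rot [ 0.     0.004 -0.005] deg 0.4 shift [ 60.9  -3.1 180.5]
[-0.96699635  0.60146253  0.42323596  1.55461604  0.04096982  1.1638108
 -0.4770916 ]
```

```bash
python3 -m jog '[[[0,0,0,15,-1,45,0.14],[0,0,0,30,-2,90,0.14],[0,0,0,46,-2,135,0.14],[0,0,0,61,-3,180,0.14],[0,0,0,61,-3,180,0.14]]]'
python3 - <<'E'
from h import *
s=state();print(s["position"],s["force"])
d=cam("scene"); draw(d,[rect(.490,.1865,.142,-.0475,.0475,-.075,.075,.085)],"pics/s1.png",(300,50,540,230),3)
E
```

```text
t: 1.75
position: [0.479, 0.3033, 0.0234]
tcp_rot: [0.644, 0.75, -0.105, 0.11]
force: [-0.9, -0.1, 0.0]
opening: 0.429
finger_force: 0.0
[0.47895066 0.30334048 0.02337335] [-0.87983526 -0.08415412  0.01479692]
```

View pics/s1.png

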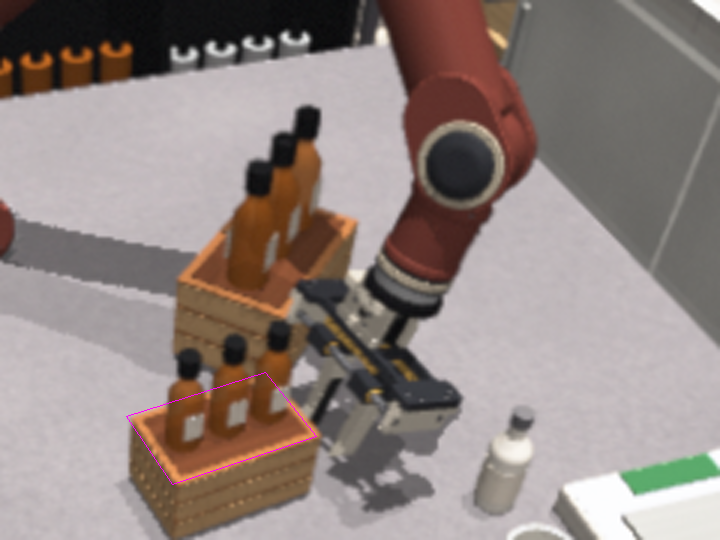

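The gripper is behind the crate's left face and clear of everything. Next I'll work out the tool-frame shifts to contact and for the push.

Run:
```python
from h import *
s=state();print(s["position"])
st=rel([.494,.274,.027],.142-np.pi/2,.3)
rel([.533,.086,.027],.142-np.pi/2,.3,start=st)
```

```text
[0.48202923 0.30425142 0.02722373]
rot [-0.005  0.003  0.009] deg 0.6 shift [-30.2   7.4   9.6]
rot [0. 0. 0.] deg 0.0 shift [-183.1   12.    56.6]
```

```bash
python3 -m jog '[[[0,0,0,-8,2,3,0.14],[0,0,0,-15,4,5,0.14],[0,0,0,-23,6,8,0.14],[0,0,0,-30,8,10,0.14],[0,0,0,-30,8,10,0.14]]]'; python3 -m jog '[[[0,0,0,-8,0.5,2.5,0.14],[0,0,0,-16,1,5,0.14],[0,0,0,-24,1.5,7.5,0.14],[0,0,0,-32,2,10,0.14],[0,0,0,-40,2.5,12.5,0.14]]]'
python3 - <<'E'
from h import *
print(state()["position"],state()["force"])
E
```

```text
t: 2.3
position: [0.4987, 0.2736, 0.0304]
tcp_rot: [0.647, 0.748, -0.097, 0.113]
force: [0.3, -0.2, -0.0]
opening: 0.433
finger_force: 0.0
t: 2.8
position: [0.5064, 0.2394, 0.0293]
tcp_rot: [0.645, 0.75, -0.093, 0.111]
force: [-1.5, 8.5, 4.1]
opening: 0.433
finger_force: 4.3
[0.50637336 0.23936708 0.02928534] [-1.5118117   8.47018539  4.09303779]
```

```bash
python3 -m jog '[[[0,0,0,-8,0.5,2.5,0.14],[0,0,0,-16,1,5,0.14],[0,0,0,-24,1.5,7.5,0.14],[0,0,0,-32,2,10,0.14],[0,0,0,-40,2.5,12.5,0.14]]]';python3 -m jog '[[[0,0,0,-8,0.5,2.5,0.14],[0,0,0,-16,1,5,0.14],[0,0,0,-24,1.5,7.5,0.14],[0,0,0,-32,2,10,0.14],[0,0,0,-40,2.5,12.5,0.14]]]'
python3 - <<'E'
from h import *
print(state()["position"],state()["force"])
d=cam("top"); draw(d,[rect(.642,0,.055,-.05,.0475,-.1,.1,.03)],"pics/t2.png",(205,125,405,255),4)
E
```

```text
t: 3.3
position: [0.5151, 0.198, 0.029]
tcp_rot: [0.645, 0.75, -0.093, 0.111]
force: [-1.5, 8.6, 4.3]
opening: 0.431
finger_force: 4.3
t: 3.8
position: [0.5238, 0.1566, 0.0288]
tcp_rot: [0.645, 0.75, -0.094, 0.111]
force: [-2.1, 8.9, 3.7]
opening: 0.433
finger_force: 4.3
[0.52376262 0.15663745 0.0287818 ] [-2.08114572  8.90184546  3.72660496]
```

View pics/t2.png

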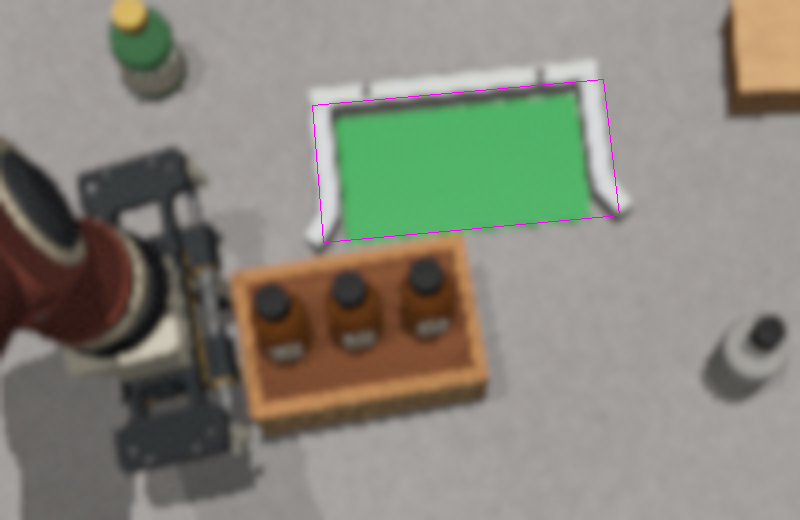

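The crate slides nicely. Its top corners are now at crop (236,270), (460,238), (487,383) and (258,418), and the flask is clear at (745,360).

```bash
cat >> h.py <<'E'
from scipy.optimize import least_squares
def crate(px,k=4,o=(205,125)):
    d=cam("top"); c=w(d,np.array(px,float)/k+o-.5,.085)
    f=lambda v:(rect(*v,-.0475,.0475,-.075,.075,.085)[:,:2]-c[[2,1,0,3]]).ravel()
    r=least_squares(f,[*c.mean(0),0]); print("crate",r.x.round(4),"rms",np.sqrt(np.mean(r.fun**2)).round(4)); return r.x
E
python3 - <<'E'
from h import *
v=crate([(236,270),(460,238),(487,383),(258,418)])
print(rect(*v,-.0475,.0475,-.075,.075,0)[:,:2].round(3).tolist()); print(state()["position"])
p0=state()["position"]; rel([p0[0]+.01,p0[1]-v[1],.028],v[2]-np.pi/2,.3)
E
```

```text
crate [0.5159 0.0709 0.1194] rms 0.0021
[[0.478, -0.009], [0.572, 0.002], [0.554, 0.151], [0.46, 0.14]]
[0.52384962 0.15338239 0.028893  ]
rot [ 0.01  -0.005  0.027] deg 1.7 shift [-68.3  -0.6  21.7]
```

```bash
python3 -m jog '[[[0,0,0.01,-8,0,2.4,0.14],[0,0,0.02,-16,0,4.8,0.14],[0,0,0.03,-24,0,7.2,0.14],[0,0,0.03,-32,0,9.6,0.14],[0,0,0.03,-40,0,12,0.14]]]';python3 -m jog '[[[0,0,0.01,-7,0,2.1,0.14],[0,0,0.02,-14,0,4.2,0.14],[0,0,0.03,-21,0,6.3,0.14],[0,0,0.03,-28,0,8.4,0.14],[0,0,0.03,-34,0,10.2,0.14]]]'
python3 - <<'E'
from h import *
print(state()["position"],state()["force"])
E
```

```text
t: 4.4
position: [0.5297, 0.1132, 0.0287]
tcp_rot: [0.656, 0.74, -0.094, 0.113]
force: [-0.7, 6.8, 1.7]
opening: 0.431
finger_force: 3.3
t: 4.9
position: [0.5338, 0.0774, 0.0289]
tcp_rot: [0.667, 0.73, -0.093, 0.115]
force: [0.1, 5.9, 0.3]
opening: 0.433
finger_force: 3.2
[0.533823   0.07742588 0.02889185] [0.11597456 5.9032256  0.29209802]
```

```bash
python3 -m jog '[[[0,0,0,15,0,-5,0.14],[0,0,0,30,0,-10,0.14],[0,0,0,30,0,-60,0.14],[0,0,0,30,0,-110,0.14],[0,0,0,30,0,-160,0.14]]]';python3 -m jog '[[[0,0,0,0,0,-45,0.14],[0,0,0,0,0,-60,0.14],[0,0,0,0,0,-60,0.14]]]'
python3 - <<'E'
from h import *
s=state();print(s["position"],s["q"])
d=cam("top"); draw(d,[rect(.642,0,.055,-.05,.0475,-.1,.1,.03)],"pics/t3.png",(205,125,405,255),4)
rel([.41,-.010,.25],.06,.3)
E
```

```text
t: 5.4
position: [0.5234, 0.1515, 0.1745]
tcp_rot: [0.667, 0.73, -0.095, 0.115]
force: [1.4, 0.2, 0.5]
opening: 0.428
finger_force: 0.0
t: 5.7
position: [0.5227, 0.1701, 0.233]
tcp_rot: [0.667, 0.73, -0.092, 0.116]
force: [-0.2, 0.5, -0.7]
opening: 0.427
finger_force: 0.0
[0.52265018 0.17007372 0.23300998] [-0.79902128  0.51998957  0.44641037  1.66850835  0.08300755  1.06803499
 -0.35008559]
rot [-0.44   0.012 -1.475] deg 88.2 shift [-166.5 -127.1   29. ]
```

View pics/t3.png

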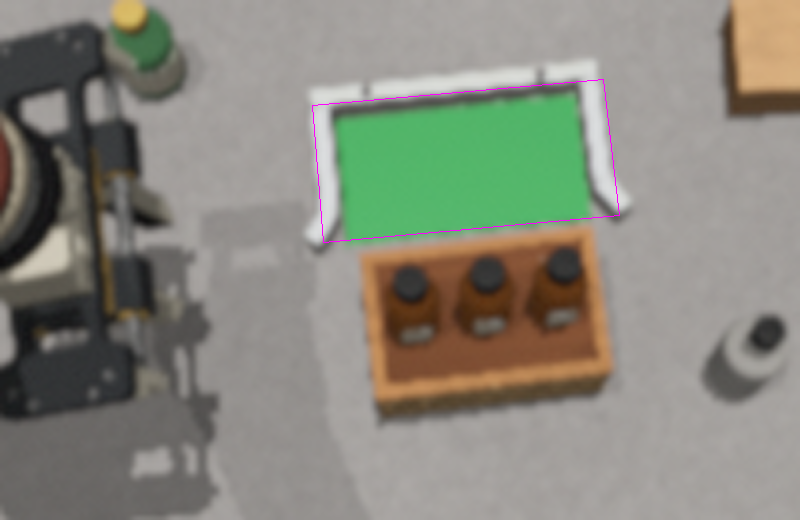

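Run:
```python
from h import *
v=crate([(362,255),(592,228),(612,367),(377,400)])
c,s=np.cos(v[2]),np.sin(v[2]); b=np.array([.642,0,.055]); cb,sb=np.cos(.055),np.sin(.055)
D=v[:2]-b[:2]; print("in bay",cb*D[0]+sb*D[1],-sb*D[0]+cb*D[1],v[2]-.055)
T=v[:2]-(.0475+.0075+.025)*np.array([c,s]); print(T)
rel([*T,.25],v[2],.3)
```

```text
crate [ 0.5224 -0.0087  0.089 ] rms 0.0012
in bay -0.11989930617706597 -0.002121620108986883 0.034017738483528674
[ 0.44271538 -0.01582157]
rot [-0.452  0.012 -1.502] deg 89.9 shift [-174.2  -94.1   31.3]
```

The crate now sits in front of the bay mouth, 2 mm off its axis and 0.03 rad off square. I'll go round behind its long face.

```bash
python3 -m jog '[[[-0.452,0.012,-1.502,-174,-94,31,-0.8],[-0.452,0.012,-1.502,-174,-94,31,-0.8],[-0.452,0.012,-1.502,-174,-94,31,-0.8],[-0.452,0.012,-1.502,-174,-94,31,-0.8],[-0.452,0.012,-1.502,-174,-94,31,-0.8]]]'
python3 - <<'E'
from h import *
print(state()["q"]);rel([.443,-.016,.25],.089,.3)
E
```

```text
t: 6.3
position: [0.438, -0.0226, 0.2491]
tcp_rot: [0.356, 0.922, -0.052, 0.14]
force: [-0.3, 1.3, 0.0]
opening: 0.812
finger_force: 0.0
[-0.47711727  0.16739002  0.36434325  2.13545582  0.26850328  0.66662856
  0.51428273]
rot [-0.241  0.002 -0.789] deg 47.3 shift [ 0.4  8.3 -1.1]
```

```bash
python3 -m jog '[[[-0.241,0.002,-0.789,0,8,-1,-0.8],[-0.241,0.002,-0.789,0,8,-1,-0.8],[-0.241,0.002,-0.789,0,8,-1,-0.8],[-0.241,0.002,-0.789,0,8,-1,-0.8],[-0.241,0.002,-0.789,0,8,-1,-0.8]]]'
python3 - <<'E'
from h import *
print(state()["q"]);rel([.443,-.016,.25],.089,.3);rel([.443,-.016,.03],.089,.3)
E
```

```text
t: 6.8
position: [0.4467, -0.0101, 0.2495]
tcp_rot: [0.009, 0.989, 0.0, 0.15]
force: [0.2, -0.0, -0.7]
opening: 0.901
finger_force: 0.0
[-0.17937638  0.13323944  0.16392437  2.16627462 -0.02553691  0.54363607
  1.55209235]
rot [-0.029  0.001 -0.103] deg 6.1 shift [ 3.3 -6.  -1.6]
rot [-0.029  0.001 -0.103] deg 6.1 shift [ 68.4  -6.6 208.6]
```

```bash
python3 -m jog '[[[-0.029,0.001,-0.103,14,-2,40,-0.8],[-0.029,0.001,-0.103,28,-4,82,-0.8],[-0.029,0.001,-0.103,42,-5,125,-0.8],[-0.029,0.001,-0.103,56,-6,168,-0.8],[-0.029,0.001,-0.103,68,-7,208,-0.8]]]';python3 -m jog '[[[0,0,0,0,0,0,-0.8],[0,0,0,0,0,0,-0.8]]]'
python3 - <<'E'
from h import *
print(state()["q"],state()["force"]);st=rel([.46,-.0145,.03],.089,.3);rel([.56,-.009,.03],.055,.3,start=st)
E
```

```text
t: 7.3
position: [0.4481, -0.0162, 0.0725]
tcp_rot: [-0.041, 0.99, 0.009, 0.132]
force: [0.3, -0.0, 0.6]
opening: 0.899
finger_force: 0.0
t: 7.5
position: [0.4525, -0.0163, 0.0775]
tcp_rot: [-0.042, 0.989, 0.008, 0.139]
force: [-0.5, 0.1, 0.4]
opening: 0.899
finger_force: 0.0
[ 0.039537    0.49168727 -0.04283049  2.36073158 -0.61741906  0.01438708
  2.2758331 ] [-0.51786386  0.09851265  0.4351026 ]
rot [ 0.003 -0.021 -0.005] deg 1.2 shift [ 5.8  1.  47.7]
rot [ 0.01  -0.     0.032] deg 1.9 shift [-95.6  -3.4  29.6]
```

The tilt of 0.3 hits joint 6's limit here. A tilt of 0.14 still leaves about 13 mm to the bottles, so I'll use that and lean back more as the crate moves out.

Run:
```python
from h import *
rel([.447,-.016,.03],.089,.14)
```

```text
rot [ 0.003  0.139 -0.005] deg 8.0 shift [18.3  0.6 44.1]
```

```bash
python3 -m jog '[[[0,0.139,-0.005,6,0,0,-0.8],[0,0.139,-0.005,10,0,15,-0.8],[0,0.139,-0.005,14,0,30,-0.8],[0,0.139,-0.005,18,0,44,-0.8],[0,0.139,-0.005,18,0,44,-0.8]]]'
python3 - <<'E'
from h import *
print(state()["q"],state()["force"]);rel([.447,-.016,.03],.089,.14)
d=cam("scene"); draw(d,[],"pics/s4.png",(200,80,440,260),3)
E
```

```text
t: 8.0
position: [0.4475, -0.0161, 0.0306]
tcp_rot: [-0.045, 0.996, 0.005, 0.07]
force: [0.1, 0.5, 0.7]
opening: 0.901
finger_force: 0.0
[-0.07085803  0.61005645  0.10046496  2.29429828 -0.6451323   0.12424488
  2.30509821] [0.10623971 0.45066151 0.70227937]
rot [0.004 0.001 0.001] deg 0.2 shift [0.6 0.1 0.5]
```

View pics/s4.png

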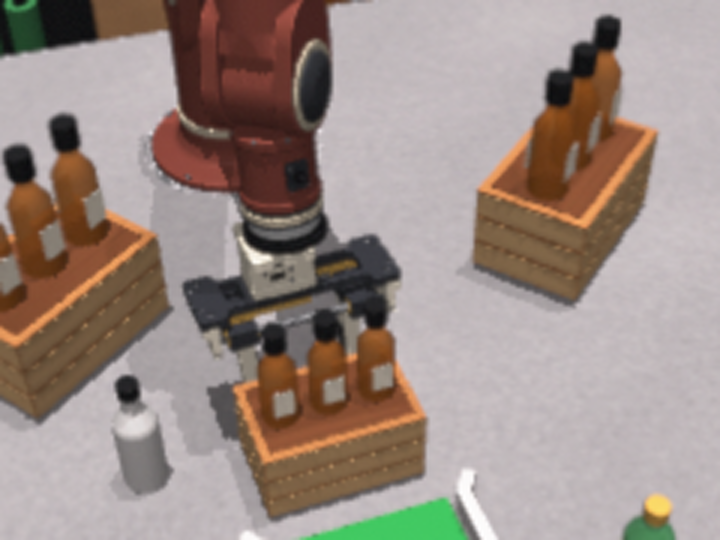

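```bash
python3 -m jog '[[[0,-0.01,0,-4,0,0.6,-0.8],[0,-0.02,0,-8,0,1.1,-0.8],[0,-0.03,0,-12,0,1.7,-0.8],[0,-0.04,0,-16,0,2.2,-0.8],[0,-0.04,0,-20,0,2.8,-0.8]]]';python3 -m jog '[[[0,-0.02,0.005,-6,0,1.1,-0.8],[0,-0.04,0.01,-12,0,2.2,-0.8],[0,-0.05,0.015,-18,0,3.3,-0.8],[0,-0.06,0.02,-24,0,4.4,-0.8],[0,-0.07,0.025,-30,0,5.5,-0.8]]]'
python3 - <<'E'
from h import *
s=state();print(s["q"],s["force"],s["position"])
M=R.from_quat(s["tcp_rot"]).as_matrix();print("yaw",np.arctan2(-M[0,1],M[1,1]),"tilt",np.arccos(-M[2,2]))
E
```

```text
t: 8.55
position: [0.4668, -0.0145, 0.0309]
tcp_rot: [-0.044, 0.995, 0.006, 0.089]
force: [-6.8, -1.1, 3.0]
opening: 0.898
finger_force: 3.2
t: 9.05
position: [0.4946, -0.011, 0.03]
tcp_rot: [-0.032, 0.992, 0.01, 0.121]
force: [-5.7, -0.0, -2.0]
opening: 0.901
finger_force: 2.4
[ 0.01065617  0.63183691 -0.0225185   2.25471979 -0.73782003  0.01866484
  2.36603806] [-5.6872004  -0.01174947 -2.01728053] [ 0.4946233  -0.01104043  0.02999477]
yaw 0.06636065145231854 tilt 0.24271944792874742
```

```bash
python3 -m jog '[[[0,0,0.004,-7,0,1.7,-0.8],[0,0,0.008,-14,0,3.4,-0.8],[0,0,0.01,-21,0,5.1,-0.8],[0,0,0.01,-28,0,6.8,-0.8],[0,0,0.01,-34,0,8.2,-0.8]]]'
python3 - <<'E'
from h import *
s=state();print(s["q"],s["force"],s["position"])
d=cam("top"); draw(d,[rect(.642,0,.055,-.05,.0475,-.1,.1,.03)],"pics/t5.png",(205,125,405,255),4)
E
```

```text
t: 9.55
position: [0.5328, -0.0091, 0.0314]
tcp_rot: [-0.027, 0.992, 0.01, 0.123]
force: [-5.1, 0.0, -0.8]
opening: 0.901
finger_force: 2.5
[-0.06482621  0.65540244  0.08064624  2.15993436 -0.73748738  0.10871644
  2.34447122] [-5.05335167  0.02301153 -0.82945288] [ 0.53279734 -0.00905291  0.03136162]
```

View pics/t5.png

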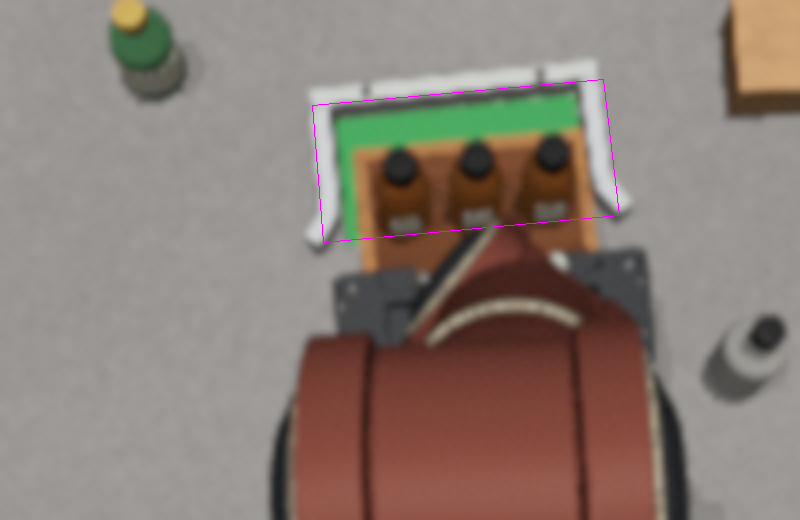

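The crate is halfway into the mouth, and its far top corners are at crop (355,150) and (580,128).

Run:
```python
from h import *
d=cam("top"); c=w(d,np.array([(355,150),(580,128)])/4+[205,125]-.5,.085); dv=c[0]-c[1]; a=np.arctan2(-dv[0],dv[1]); m=c.mean(0)-.0475*np.array([np.cos(a),np.sin(a)])
cb,sb=np.cos(.055),np.sin(.055);D=m-[.642,0]
print(c,a,m,"in bay",cb*D[0]+sb*D[1],-sb*D[0]+cb*D[1],np.linalg.norm(dv))
```

```text
[[ 0.6327884   0.07141276]
 [ 0.64215368 -0.07476571]] 0.06397995742462563 [ 0.59006822 -0.00471345] in bay -0.05211235709691439 -0.001851513460298374 0.14647816915314074
```

```bash
python3 -m jog '[[[0,0,0,-7,0,1.7,-0.8],[0,0,0,-14,0,3.4,-0.8],[0,0,0,-21,0,5.1,-0.8],[0,0,0,-28,0,6.8,-0.8],[0,0,0,-34,0,8.2,-0.8]]]';python3 -m jog '[[[0,0,0,-3,0,0.7,-0.8],[0,0,0,-6,0,1.4,-0.8],[0,0,0,-9,0,2.2,-0.8],[0,0,0,-11,0,2.7,-0.8]]]'
python3 - <<'E'
from h import *
s=state();print(s["q"],s["force"],s["position"])
E
```

```text
t: 10.15
position: [0.5683, -0.0073, 0.0323]
tcp_rot: [-0.027, 0.992, 0.009, 0.124]
force: [-5.7, -0.4, -0.8]
opening: 0.899
finger_force: 2.6
t: 10.55
position: [0.5798, -0.0067, 0.0325]
tcp_rot: [-0.027, 0.992, 0.009, 0.124]
force: [-5.9, -0.3, -0.7]
opening: 0.901
finger_force: 2.6
[-0.13810446  0.6956691   0.18762444  2.03712096 -0.71596846  0.2186818
  2.30335853] [-5.94365696 -0.27103844 -0.70101006] [ 0.5797997  -0.00671711  0.03251624]
```

Now gently to contact with the back bar, in 2 mm steps while I watch the force.

```bash
python3 -m jog '[[[0,0,0,-1.5,0,0.4,-0.8],[0,0,0,-3,0,0.7,-0.8],[0,0,0,-4.5,0,1.1,-0.8],[0,0,0,-6,0,1.5,-0.8]]]'
```

```text
t: 10.95
position: [0.5858, -0.0064, 0.0325]
tcp_rot: [-0.027, 0.992, 0.009, 0.124]
force: [-4.8, -0.4, -1.2]
opening: 0.899
finger_force: 2.6
```

```bash
python3 -m jog '[[[0,0,0,-1,0,0.2,-0.8],[0,0,0,-2,0,0.5,-0.8],[0,0,0,-3,0,0.7,-0.8]]]'
```

```text
t: 11.25
position: [0.5868, -0.0065, 0.0319]
tcp_rot: [-0.027, 0.992, 0.009, 0.122]
force: [-9.1, -1.3, -0.7]
opening: 0.897
finger_force: 4.3
```

```bash
python3 -m jog '[[[0,0,0,-1,0,0.2,-0.8],[0,0,0,-2,0,0.5,-0.8],[0,0,0,-2.5,0,0.6,-0.8],[0,0,0,-2.5,0,0.6,-0.8]]]'
```

```text
t: 11.65
position: [0.587, -0.0065, 0.031]
tcp_rot: [-0.028, 0.992, 0.01, 0.12]
force: [-10.8, -2.5, 0.5]
opening: 0.898
finger_force: 5.4
```

It's stopped against the bar, with force rising and no further motion. I'll back off along the retreat direction, rise and check.

```bash
python3 -m jog '[[[0,0,0,10,0,-2.5,-0.8],[0,0,0,25,0,-6,-0.8],[0,0,0,45,0,-11,-0.8],[0,0,0,45,0,-50,-0.8],[0,0,0,45,0,-95,-0.8]]]'; python3 -m jog '[[[0,0,0,0,0,-45,-0.8],[0,0,0,0,0,-90,-0.8],[0,0,0,0,0,-140,-0.8],[0,0,0,0,0,-140,-0.8]]]'
python3 - <<'E'
from h import *
print(state()["force"],state()["joint_velocities"].round(3))
d=cam("top"); draw(d,[rect(.642,0,.055,-.05,.0475,-.1,.1,.03)],"pics/t6.png",(205,125,405,255),4)
E
```

```text
t: 12.15
position: [0.5272, -0.0115, 0.1151]
tcp_rot: [-0.026, 0.991, 0.009, 0.127]
force: [1.1, 0.3, 0.9]
opening: 0.9
finger_force: 0.0
t: 12.55
position: [0.4963, -0.0154, 0.2577]
tcp_rot: [-0.027, 0.99, 0.009, 0.136]
force: [0.6, -0.2, -0.4]
opening: 0.902
finger_force: 0.0
[ 0.64387758 -0.20627332 -0.44305566] [ 0.05   0.09  -0.085  0.077 -0.069 -0.058  0.06 ]
```

View pics/t6.png

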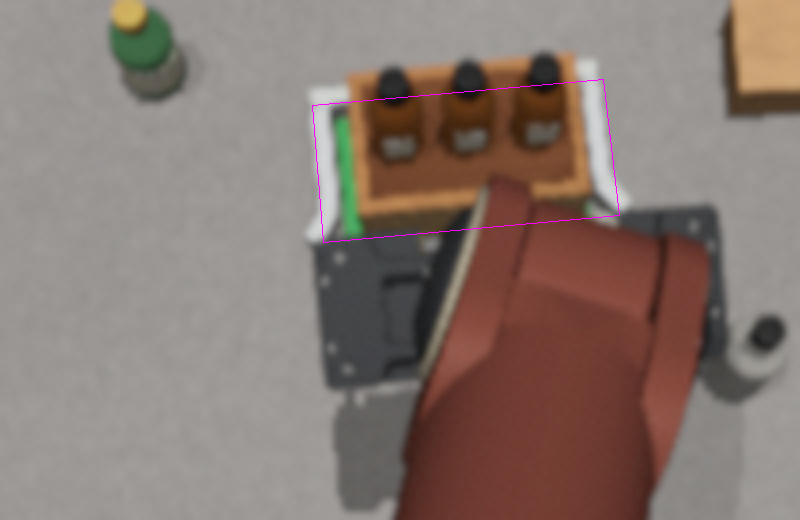

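The crate is in the U, with top corners at (350,73), (575,53), (592,190) and (362,213). The bystanders haven't moved.

Run:
```python
from h import *
v=crate([(350,73),(575,53),(592,190),(362,213)])
for b in (.046,.06):
    cb,sb=np.cos(b),np.sin(b);D=v[:2]-[.642,0]; print("in bay",cb*D[0]+sb*D[1],-sb*D[0]+cb*D[1],v[2]-b)
```

```text
crate [ 0.6424 -0.0033  0.0604] rms 0.0007
in bay 0.0002813812808231324 -0.003302503190052963 0.01442677597359459
in bay 0.00023512017157725594 -0.003306118759274256 0.00042677597359459113
```

```bash
python3 -m jog '[[[0,0,0,0,0,0,-0.8],[0,0,0,0,0,0,-0.8]]]'; python3 -c "
from plant import ticket; print(ticket.sign_off())"
```

```text
t: 12.85
position: [0.4905, -0.0142, 0.2482]
tcp_rot: [-0.027, 0.992, 0.009, 0.125]
force: [-0.4, -0.9, 0.2]
opening: 0.898
finger_force: 0.0
the job is handed in; nothing more can be done
None
```

I pushed the crate home against the frame's back bar and handed the job in at about 13 s; by the last camera fit it was within 1 mm of home, 3 mm off the middle and about 0.01 rad from square, with the nearby bystanders unmoved in the pictures, and the hand-in returned no verdict.

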